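# Vent the parts washer and hold its sprung lid at the drip mark

## Robot

A 6-joint arm with a two-finger parallel gripper is mounted at the origin on the work surface. World frame = base frame: x ahead of the robot, y to its left, z up, the work surface at z = 0. Lengths are in mm, angles in rad, forces in N, time in s.
With the tool pointing down it reaches from about 425 to 925 mm from the base axis. Payload 12.5 kg.
Tool frame: the origin (TCP) lies midway between the tips of the shut fingers; the grasp point (between the pads) lies 19 mm behind it (arm.grip_point_offset is the z of the grasp point in the tool frame, in mm); z points along the fingers, y is the line along which they close (so a half turn about z gives the same grasp; the last joint's range is limited). The gripper opens to 85 mm and grips with 20 to 120 N. Pads are 22 mm wide; open, the fingers measure 114 mm over their backs; the gripper's body (76 mm by 85 mm) begins 54 mm behind the grasp point. The pads swing forward as they close: fully open they stand 13 mm farther back than shut.
Start: joints at [1.077, 0.491, 1.559, -0, 1.092, -0.106], TCP at [236.33, 578.613, 231.327] pointing down, gripper open.
Joint ranges: [-3.1, 3.1], [-0.84, 2.19], [0.05, 2.79], [-1.13, 4.28], [0.06, 2.93], [-2.69, 2.69]. Speed limits (rad/s): [2.22, 2.22, 2.79, 3.14, 3.14, 3.14].

## Interface

Orientations are given as a rotation vector (axis times angle).
In Python, from station import arm gives the robot as it stands.
- The arm moves only by the shell command python3 shift.py 'ROWS' [FORCE]. ROWS is a JSON list of rows, 1 to 8 of them, each of 7 numbers: dx, dy, dz in mm, then a rotation vector rx, ry, rz in rad, then the finger opening in mm; each row is the pose to reach, as a shift and turn from the pose commanded when the command began, along the tool's axes at that moment; what a row does not reach only later rows make up. A row lasts 1/10 s, in which the tool goes at most 50 mm and 0.15 rad, less where a joint would pass 70% of its speed; a pose out of reach is approached as far as the arm can. The fingers move at their own pace and stop on an object; FORCE is the grip in N (left out, the last holds). Time passes only in rows, so rows that do not move let the fingers close. It prints the time, the measured TCP pose, the force, the opening and the grip force at its end.
- arm.read_state(): the state, without advancing time (a new reading comes with each control period).
- arm.camera(name): name is "scene" or "top" or "wrist"; returns a dict with "pixels" (480x640x3 uint8, red, green, blue), "fov_y" (degrees; the focal length in pixels is half the picture's height over the tangent of half this angle, whatever the lens; pixels are square), "cx", "cy" (the principal point, pixels), "R" (3x3) and "t" (3): a world point X has camera coordinates R X + t. Camera axes: x right, y down, z forward; pixel columns grow to the right and rows downward; lengths in mm; the calibration is good to about 2 mm. The wrist camera is an equidistant fisheye: a pixel r from the principal point sees the ray r / f radians off the axis. A picture is of the moment at which its call begins. There is no depth.
- arm.sign_off(): hands the job in; it is judged then, once.
The state is a dict: "time_s": time; "joint_positions": joint angles; "joint_vel": joint speeds; "joint_efforts": joint torques, N m; "tcp_pos": TCP position; "tcp_rot": TCP orientation; "wrist_force": force on the tool from outside, world axes, zero at the start; "wrist_torque": the same for the moment, N m; "grip_width": finger opening in mm; "finger_force": force on a finger pad.
Only numpy, scipy, OpenCV 4.12 (cv2) and the standard library are available. Lean on these libraries where they do the work, as an engineer would, in place of code of your own. Each camera call takes 0.05 s, during which the arm holds its last target. There are 200 camera calls.

## Task

The bench parts washer has stood sealed since its last hot wash: first loosen the round vent cap on its side reservoir, turning it anticlockwise by a quarter turn or a little more, so that suction no longer holds the gasketed lid. Then lift the sprung lid until its pointer is level with the middle of the three marks on the quadrant (the drip mark, lid 40 degrees open), so that the cleaner on its underside runs back into the tank, and finish while your fingers still hold it steady there, because it would shut by itself. Do not let the lid snap shut, leave the cap loosened, and leave the other things on the bench where they are.

Things in the scene. Friction and masses are not known exactly. Their poses are not given: they have to be found in the camera images.
- washer: Bench parts washer, fixed, turned up to 0.3 rad either way. Stainless tank 210 mm deep (x), 260 wide (y), rim 140 mm above the bench; grey reservoir box on its left (+y): x -95 to 95, y 138 to 242 mm, top at 100 mm. Steel quadrant strap on its right (-y). Origin: on the bench under the tank's centre; its front (control panel, handle) faces its -x, towards the robot; z up.
- cap_grip (a point): Centre of the vent cap, half way up it: black ribbed round cap, 48 mm across, 24 mm high, on a neck on the reservoir's top. In the washer's frame at (-45, 190, 130) mm; the cap spans heights 118 to 142 mm; the reservoir's flat top is 18 mm below it. Its axis is upright. The tank's lid edge is 58 mm to the right (-y) of this point.
- vent_cap (a joint): Turn of the vent cap in rad: 0 to 0.2 when screwed shut at the start, growing anticlockwise seen from above, stop at 2.0. The cap is captive, does not rise, and stays where it is left; turning takes about 0.12 N m. A quarter turn is 1.57.
- lid (a joint): Opening angle of the lid in rad: 0 shut on its gasket, growing as the front edge rises, stop at 1.25. Spring and weight close it with about 1.3 N m when shut and 1.7 N m at the drip mark (7 to 10 N at the handle). Drip mark (middle mark): 0.698 rad (40 degrees); lower and upper marks: 0.349 and 1.047 rad.
- lid_handle (a point): Centre of the lid's handle: a round black bar 12 mm thick along the washer's y, 108 mm free between two posts, 36 mm free below it. With the lid shut it is at (-73, 0, 194) mm in the washer's frame, which is 185 mm forward (-x) of the hinge axis and 46 mm above it; it moves with the lid in an arc about that axis. The lid is a stainless plate 212 x 264 mm, 8 mm thick.
- lid_hinge (a point): Middle of the lid's hinge axis at the far (+x) edge of the tank, fixed: at (112, 0, 148) mm in the washer's frame. The axis runs along the washer's y.
- drip_mark (a point): Middle one of three raised dark cross marks on the quadrant, a curved steel strap 14 mm wide of radius 130 mm about the hinge axis, on the washer's right (y -153 mm), reaching 130 mm above the hinge. A small dark pointer on the lid's right edge sweeps along inside the strap and is level with this mark when the lid is 40 degrees open.
- cassette: Bystander, not to be disturbed: a bicycle sprocket cassette, 112 mm across, 33 mm high, lying flat. Origin: underside centre.
- hub: Bystander, not to be disturbed: an aluminium wheel hub standing on end, 58 mm across, 90 mm high. Origin: underside centre.
- oil_bottle: Bystander, not to be disturbed: a small white oil bottle, 42 mm across, 115 mm high. Origin: underside centre.
- grease_jar: Bystander, not to be disturbed: a grey grease jar, 70 mm across, 65 mm high. Origin: underside centre.
- pedal: Bystander, not to be disturbed: a bicycle pedal lying flat, 95 x 84 mm, 22 mm high. Origin: underside centre.
- spanner: Bystander, not to be disturbed: a steel spanner, 170 mm long, lying flat. Origin: underside centre.
- screwdriver: Bystander, not to be disturbed: a screwdriver, 200 mm long, lying flat. Origin: underside centre.
- spoke_box: Bystander, not to be disturbed: a long flat carton of spokes, 312 x 62 mm, 28 mm high. Origin: underside centre.

How it is judged:
By the outcome, as a careful person would: the job done as asked, in the order asked, and still so for the second after the job is handed in, while the arm keeps its last pose, push and grip.
It also fails if it takes over 48 s, if anything falls off the work surface, if the arm or the gripper's body presses on something with over 40 N, if the wrist force passes 120 N, or if a joint passes its speed limit or range.

## Working session

There is one attempt and no reset: what is moved stays moved. The work goes in short steps, Python scripts to look and compute and a shell command to move; the robot and the scene stay as the last step left them, time stands still between calls to the robot, and variables do not carry over. Pictures are saved under pics/ and viewed, at most 10 in all, crops included, and the job is handed in when it is done.

```bash
ls; mkdir -p pics; python3 - <<'E'
from station import arm
import cv2
for n in("scene","top"):
    c=arm.camera(n);cv2.imwrite(f"pics/{n}0.png",c["pixels"][:,:,::-1]);print(n,c["fov_y"],c["cx"],c["cy"],c["R"],c["t"])
print(arm.read_state(),arm.grip_point_offset)
E
```

```text
pics
shift.py
station.py
scene 55.50803044510758 321.2630051043016 245.6017743850832 [[-0.62491164  0.78069416  0.001438  ]
 [ 0.57164767  0.45883197 -0.68021479]
 [-0.53169952 -0.42425211 -0.73301144]] [ 335.23181285 -230.69306535 1662.25522974]
top 47.7888519092582 310.62147840546174 235.32675111885862 [[-0.02817167 -0.99953323  0.01181842]
 [-0.9952634   0.02694691 -0.09340567]
 [ 0.0930436  -0.01439384 -0.99555799]] [  36.85594309  584.12783502 1285.37677507]
{'time_s': 0.1, 'joint_positions': array([ 1.07740531e+00,  4.91481513e-01,  1.55938463e+00, -7.17352507e-06,
        1.09173158e+00, -1.05583557e-01]), 'joint_vel': array([ 9.26947693e-04, -1.23086436e-05, -1.26253428e-03,  1.95578779e-03,
       -3.37632486e-04, -3.00110018e-04]), 'joint_efforts': array([ 1.99779497e-03, -6.19444871e+01, -2.62025070e+01, -8.03782495e-05,
        2.86775401e-03, -2.38806223e-05]), 'tcp_pos': array([236.22297257, 578.41785931, 230.79855725]), 'tcp_rot': array([-6.05295259e-01, -3.08243328e+00,  1.51130478e-03]), 'wrist_force': array([ 0.20958161, -0.18565627, -0.58496011]), 'wrist_torque': array([ 0.04503925,  0.0151691 , -0.0693381 ]), 'finger_force': 0.0, 'grip_width': 85.5133771486595} -18.700000000000003
```

View pics/scene0.png

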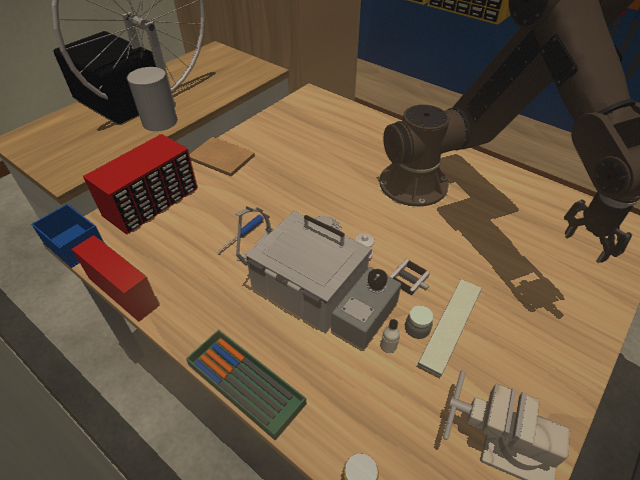

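View pics/top0.png

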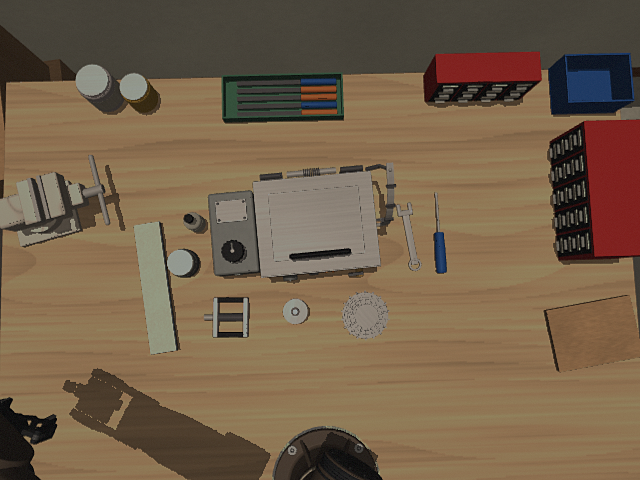

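The top view shows the washer near (300,225), with the cap at (232,251) and the handle from (291,257) to (350,251). The hub at (295,311), the cassette and the pedal stand in front of it. I'll enlarge both views.

```bash
python3 - <<'E'
import cv2
a=cv2.imread("pics/top0.png")[150:300,200:400];cv2.imwrite("pics/t1.png",cv2.resize(a,None,fx=4,fy=4,interpolation=cv2.INTER_CUBIC))
a=cv2.imread("pics/scene0.png")[200:350,230:430];cv2.imwrite("pics/s1.png",cv2.resize(a,None,fx=4,fy=4,interpolation=cv2.INTER_CUBIC))
E
```

```text
(no output)
```

View pics/t1.png

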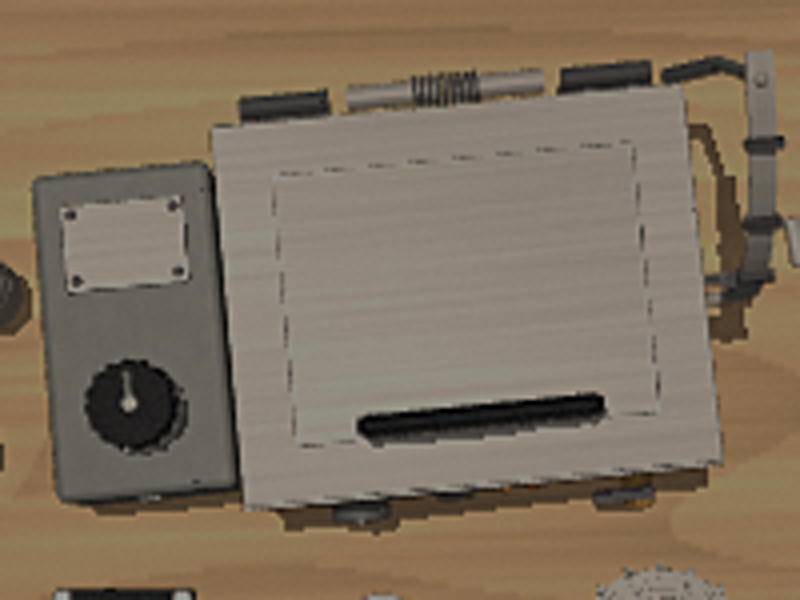

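View pics/s1.png

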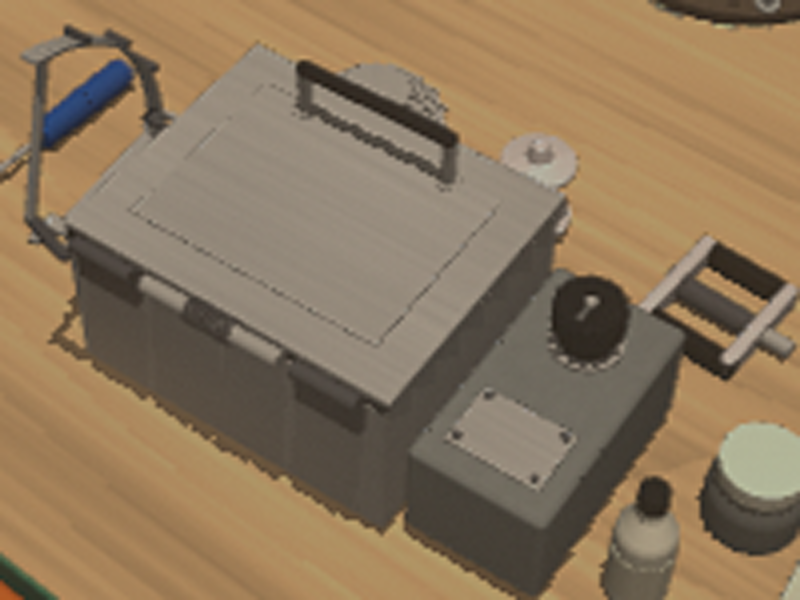

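The crops give clear lid corners, handle ends, cap centre and reservoir top corners. I'll fit (x, y, yaw) to both views.

```bash
cat > h.py <<'E'
import numpy as np
from scipy.spatial.transform import Rotation as R
def proj(c,X):
    f=240/np.tan(np.radians(c["fov_y"])/2);p=np.asarray(X)@np.array(c["R"]).T+c["t"]
    return p[:,:2]/p[:,2:]*f+[c["cx"],c["cy"]]
def W(q,X): return np.asarray(X)@R.from_euler("z",q[2]).as_matrix().T+[q[0],q[1],0]
E
python3 - <<'E'
from h import *
from station import arm
from scipy.optimize import least_squares
ct,cs=arm.camera("top"),arm.camera("scene")
res=[(95,242,100),(-95,242,100),(95,138,100),(-95,138,100)]
A=[(-73,0,197),(-45,190,142)]
def lid(d):return [(-106+d,132,152),(-106+d,-132,152),(106+d,132,152),(106+d,-132,152)]
pt=[(481,415),(130,404),(34,180),(60,500),(210,162),(238,490),(246,508),(720,463),(213,126),(684,86)]
ps=[(378,102),(591,302),(541,528),(684,345),(412,453),(565,198),(257,45),(390,407),(68,225)]
pt=(np.array(pt)+.5)/4-.5+[200,150];ps=(np.array(ps)+.5)/4-.5+[230,200]
def f(q):
    return np.r_[(proj(ct,W(q,A+res+lid(q[3])))-pt).ravel(),(proj(cs,W(q,A+res[:3]+lid(q[3])))-ps).ravel()]
s=least_squares(f,[600,0,0,0],loss="soft_l1");print(s.x);print(f(s.x).reshape(-1,2).round(1))
q=s.x
for n,p in dict(cap=(-45,190,130),handle=(-73,0,194),hinge=(112,0,148)).items():print(n,W(q,[p]))
st=arm.read_state();T=R.from_rotvec(st["tcp_rot"]).as_matrix();print(T.round(3))
np.save("q.npy",q)
E
```

```text
[ 6.03478183e+02  9.57843614e+00  6.44913307e-02 -2.52657826e+00]
[[-0.  -0.1]
 [-0.1 -0.6]
 [-1.1 -1.8]
 [-1.3  0.7]
 [ 0.  -1.3]
 [-0.1 -1.1]
 [-0.8 -0.3]
 [ 1.3 -0.2]
 [-0.6 -0.6]
 [ 0.3 -1.2]
 [-0.  -1.4]
 [ 0.6 -0.6]
 [ 1.1 -0.4]
 [ 2.1 -4.6]
 [-1.8 -1.9]
 [ 0.7 -1.4]
 [ 0.1 -1.2]
 [ 0.1 -1.5]
 [-0.8 -2.1]]
cap [[546.32687042 196.28335696 130.        ]]
handle [[530.6299388    4.87383176 194.        ]]
hinge [[715.24535244  16.7964593  148.        ]]
[[-0.926  0.378 -0.   ]
 [ 0.378  0.926 -0.001]
 [ 0.    -0.001 -1.   ]]
```

```bash
cat >> h.py <<'E'
def to(target,yaw=None,rot=None):
    "shift & rotvec in tool axes to bring TCP to target with tool y axis at world yaw (tool down)"
    from station import arm
    s=arm.read_state();T=R.from_rotvec(s["tcp_rot"])
    if rot is None: rot=R.from_matrix(np.c_[[np.sin(yaw),-np.cos(yaw),0],[np.cos(yaw),np.sin(yaw),0],[0,0,-1]]) if yaw is not None else T
    rot=R.from_matrix(rot.as_matrix()*np.sign(np.linalg.det(rot.as_matrix())))
    print("shift",T.inv().apply(np.array(target)-s["tcp_pos"]).round(1),"rot",(T.inv()*rot).as_rotvec().round(3),"w",round(s["grip_width"],1),"F",s["wrist_force"].round(1),"j6",round(s["joint_positions"][5],2))
E
python3 -c "
from h import *
to([546.3,196.3,215],-.786)"
```

```text
Traceback (most recent call last):
  File "h.py", line 11, in to
    if rot is None: rot=R.from_matrix(np.c_[[np.sin(yaw),-np.cos(yaw),0],[np.cos(yaw),np.sin(yaw),0],[0,0,-1]]) if yaw is not None else T
                        ~~~~~~~~~~~~~^^^^^^^^^^^^^^^^^^^^^^^^^^^^^^^^^^^^^^^^^^^^^^^^^^^^^^^^^^^^^^^^^^^^^^^^^^
  File "scipy/spatial/transform/_rotation.pyx", line 1143, in scipy.spatial.transform._rotation.Rotation.from_matrix
ValueError: Non-positive determinant (left-handed or null coordinate frame) in rotation matrix 0: [[-0.70753222  0.70668109  0.        ]
 [-0.70668109 -0.70753222  0.        ]
 [ 0.          0.         -1.        ]].
```

```bash
sed -i '/rot=R.from_matrix(rot.as/d; s/\[np.sin(yaw),-np.cos(yaw),0\]/[-np.sin(yaw),np.cos(yaw),0]/' h.py
python3 -c "
from h import *
to([546.3,196.3,215],-.786)"
```

```text
shift [-431.5 -236.5   16.1] rot [-0.000e+00  1.000e-03  1.969e+00] w 85.4 F [0.4 0.2 0. ] j6 -0.11
```

```bash
python3 shift.py '[[-32,-18,0,0,0,0.14,75],[-72,-39,0,0,0,0.28,75],[-112,-61,0,0,0,0.42,75],[-152,-83,0,0,0,0.56,75],[-192,-105,0,0,0,0.7,75],[-232,-127,4,0,0,0.84,75],[-272,-149,8,0,0,0.98,75],[-312,-171,12,0,0,1.12,75]]' 30
python3 -c "
from h import *
to([546.3,196.3,215],-.786)"
```

```text
time_s: 1.0
tcp_pos: [461.4, 300.7, 219.2]
tcp_rot: [2.157, 2.284, 0.0]
wrist_force: [0.7, 0.6, -0.1]
grip_width: 75.1
finger_force: 0.0
shift [-109.1   78.8    4.2] rot [ 0.    -0.     0.843] w 75.1 F [ 0.7  0.6 -0.1] j6 0.4
```

```bash
python3 shift.py '[[-20,14,1,0,0,0.12,75],[-42,30,2,0,0,0.24,75],[-64,46,3,0,0,0.36,75],[-86,62,4,0,0,0.5,75],[-109,79,4,0,0,0.64,75],[-109,79,4,0,0,0.78,75],[-109,79,4,0,0,0.843,75],[-109,79,4,0,0,0.843,75]]' 30
python3 - <<'E'
from h import *
from station import arm
import cv2
to([546.3,196.3,215],-.786)
c=arm.camera("wrist");im=c["pixels"][:,:,::-1].copy()
f=240/np.tan(np.radians(c["fov_y"])/2)
def pf(X):
    p=np.asarray(X)@np.array(c["R"]).T+c["t"];r=np.hypot(p[:,0],p[:,1]);return p[:,:2]/r[:,None]*np.arctan2(r,p[:,2])[:,None]*f+[c["cx"],c["cy"]]
q=np.load("q.npy");print(c["R"],c["t"],f,c["cx"],c["cy"])
ang=np.linspace(0,6.28,24)
ring=np.c_[-45+24*np.cos(ang),190+24*np.sin(ang),142+0*ang]
for p in pf(W(q,ring)):cv2.circle(im,tuple(int(v) for v in p.round()),1,(0,0,255),-1)
for p in pf(W(q,[(-45,190,142),(95,242,100),(-95,242,100),(95,138,100),(-95,138,100),(-73,0,200)])):cv2.circle(im,tuple(int(v) for v in p.round()),2,(0,255,0),-1);print(p)
cv2.imwrite("pics/w1.png",im)
E
```

```text
time_s: 1.8
tcp_pos: [546.3, 198.3, 215.1]
tcp_rot: [-2.9, -1.208, 0.0]
wrist_force: [-0.3, -0.3, -0.3]
grip_width: 74.5
finger_force: 0.0
shift [-1.4  1.4  0.1] rot [-0.     0.     0.005] w 74.5 F [-0.3 -0.3 -0.3] j6 1.02
[[ 7.09813807e-01 -7.04389170e-01 -5.06943191e-04]
 [-6.65578564e-01 -6.70939561e-01  3.26871964e-01]
 [-2.30585200e-01 -2.31680823e-01 -9.45068496e-01]] [-248.73389088  459.94310634  537.54298793] 371.64829954431775 320.47096060635374 239.205148896203
[321.63138778 256.88713576]
[400.33235106  42.84614044]
[225.34945335 239.33648655]
[498.84674113 146.11541172]
[328.56309671 320.09442795]
[485.81576831 463.69469002]
```

View pics/w1.png

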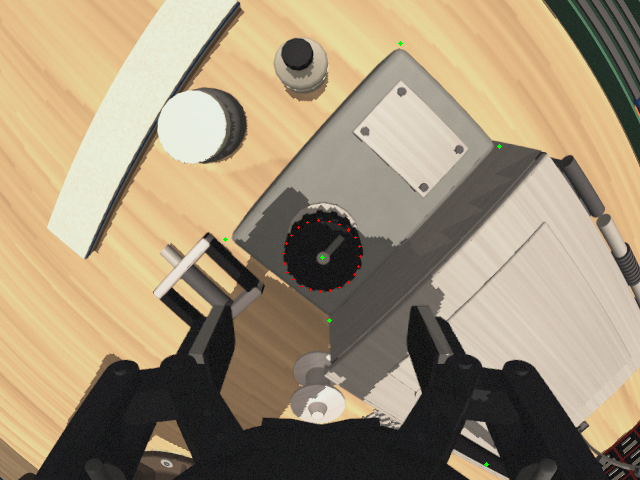

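The overlay lands on the cap, whose rim spans columns 285–361 around centre (322,257), and on the reservoir corners. The pose is good to about 1 mm, so I'll descend and grip.

```bash
python3 shift.py '[[-1,1,30,0,0,0,75],[-1,1,60,0,0,0,75],[-1,1,80,0,0,0,75],[-1,1,95,0,0,0,75],[-1,1,102,0,0,0,75],[-1,1,102,0,0,0,75],[-1,1,102,0,0,0,40],[-1,1,102,0,0,0,40]]' 40 && python3 shift.py '[[0,0,0,0,0,0,40],[0,0,0,0,0,0,40],[0,0,0,0,0,0,40]]' 40
python3 -c "
from h import *
to([546.3,196.3,112])"
```

```text
time_s: 2.65
tcp_pos: [546.8, 197.2, 114.3]
tcp_rot: [2.898, 1.211, 0.003]
wrist_force: [17.8, -22.7, 18.2]
grip_width: 47.4
finger_force: 20.3
time_s: 2.95
tcp_pos: [547.0, 196.9, 114.5]
tcp_rot: [2.898, 1.21, 0.004]
wrist_force: [0.8, -4.2, 7.6]
grip_width: 46.8
finger_force: 40.9
shift [-0.9 -0.   2.5] rot [0. 0. 0.] w 46.8 F [ 0.8 -4.2  7.6] j6 1.01
```

```bash
python3 shift.py '[[0,0,0,0,0,-0.1,40],[0,0,0,0,0,-0.2,40],[0,0,0,0,0,-0.3,40],[0,0,0,0,0,-0.4,40],[0,0,0,0,0,-0.5,40],[0,0,0,0,0,-0.6,40],[0,0,0,0,0,-0.7,40],[0,0,0,0,0,-0.8,40]]'
python3 shift.py '[[0,0,0,0,0,-0.1,40],[0,0,0,0,0,-0.2,40],[0,0,0,0,0,-0.3,40],[0,0,0,0,0,-0.4,40],[0,0,0,0,0,-0.5,40],[0,0,0,0,0,-0.6,40],[0,0,0,0,0,-0.7,40],[0,0,0,0,0,-0.8,40]]'
python3 shift.py '[[0,0,0,0,0,-0.1,40],[0,0,0,0,0,-0.1,40],[0,0,0,0,0,-0.1,40]]'
python3 -c "
from h import *
to([546.3,196.3,112],.914)"
```

```text
time_s: 3.75
tcp_pos: [545.8, 197.4, 114.5]
tcp_rot: [-2.194, -2.248, -0.001]
wrist_force: [-5.4, 0.1, 10.9]
grip_width: 46.5
finger_force: 41.3
time_s: 4.55
tcp_pos: [544.7, 196.9, 114.5]
tcp_rot: [-1.145, -2.923, 0.002]
wrist_force: [-12.1, -4.2, 14.7]
grip_width: 46.7
finger_force: 41.8
time_s: 4.85
tcp_pos: [544.6, 196.8, 114.5]
tcp_rot: [-1.002, -2.975, 0.002]
wrist_force: [-11.2, -3.9, 14.8]
grip_width: 47.1
finger_force: 41.7
shift [-1.7  0.6  2.5] rot [-0.002 -0.002  0.007] w 47.1 F [-11.2  -3.9  14.8] j6 -0.69
```

```bash
python3 shift.py '[[0,0,0,0,0,0,68],[0,0,0,0,0,0,68],[0,0,0,0,0,0,68],[0,0,-15,0,0,0,68],[0,0,-40,0,0,0,68],[0,0,-75,0,0,0,68],[0,0,-110,0,0,0,68],[0,0,-110,0,0,0,68]]'
python3 - <<'E'
from station import arm
import cv2
im=arm.camera("wrist")["pixels"][:,:,::-1];cv2.imwrite("pics/w2.png",im)
E
```

```text
time_s: 5.65
tcp_pos: [547.8, 197.6, 227.7]
tcp_rot: [1.002, 2.971, 0.006]
wrist_force: [0.6, -0.2, 0.1]
grip_width: 68.1
finger_force: 0.0
```

View pics/w2.png

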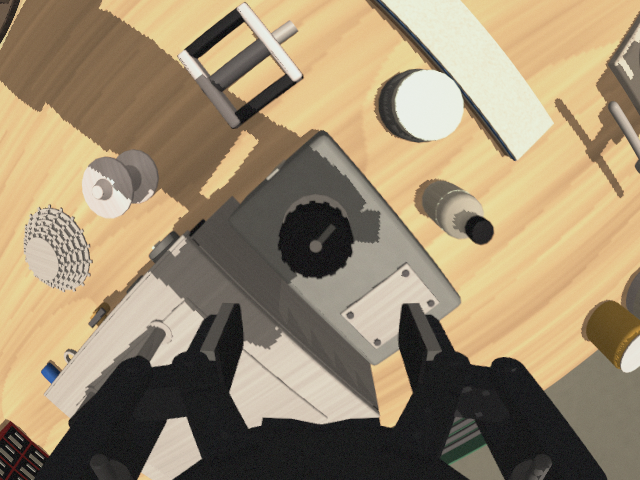

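The cap pointer is at the same image angle as before, (316,245) to (334,229), so the cap followed the whole turn. I'll check that numerically and work out the move to the handle.

```bash
python3 - <<'E'
from h import *
from station import arm
def ray(c,uv,z):
    f=240/np.tan(np.radians(c["fov_y"])/2);d=np.array(uv)-[c["cx"],c["cy"]];r=np.hypot(*d);a=r/f
    v=np.r_[d/r*np.sin(a),np.cos(a)];Rm=np.array(c["R"]);o=-Rm.T@c["t"];w=Rm.T@v;return o+w*(z-o[2])/w[2]
c=arm.camera("wrist")
a,b=ray(c,(316,245),143),ray(c,(334,229),143);print(a,b,np.arctan2(*(b-a)[1::-1]))
c=dict(c,R=[[ 7.09813807e-01,-7.04389170e-01,-5.06943191e-04],[-6.65578564e-01,-6.70939561e-01,3.26871964e-01],[-2.30585200e-01,-2.31680823e-01,-9.45068496e-01]],t=[-248.73389088,459.94310634,537.54298793],cx=320.47,cy=239.2)
a,b=ray(c,(322,257),143),ray(c,(342,237),143);print(a,b,np.arctan2(*(b-a)[1::-1]))
to([530.6,4.9,230],.0645)
E
```

```text
[544.36979427 196.64701035 143.        ] [542.73199364 212.29245963 143.        ] 1.67509867664783
[546.71411717 196.35136993 143.        ] [564.61422648 197.08666592 143.        ] 0.041054655950223194
shift [-104.  -162.5   -6.4] rot [0.001 0.    0.856] w 68.0 F [-0.7 -0.3 -1. ] j6 -0.69
```

The estimated turn is about 1.63 ± 0.1, which is too close to 1.57 to trust. I'll measure the pointer more precisely with image code.

```bash
python3 - <<'E'
from h import *
import cv2
for n,(u,v) in dict(w1=(322,257),w2=(316,243)).items():
    im=cv2.imread(f"pics/{n}.png").astype(int)[v-27:v+28,u-27:u+28];g=im.sum(2)/3
    yy,xx=np.mgrid[-27:28,-27:28];m=(g>60)&(np.hypot(xx,yy)<26)&(np.ptp(im,axis=2)<25)
    p=np.c_[xx[m],yy[m]];w=np.cov(p.T);e,V=np.linalg.eigh(w);print(n,len(p),p.mean(0)+[u,v],V[:,1],np.degrees(np.arctan2(-V[1,1],V[0,1])),e)
a=[cv2.resize(cv2.imread(f"pics/{n}.png")[v-36:v+36,u-45:u+45],None,fx=4.4,fy=8/1.8,interpolation=cv2.INTER_CUBIC) for n,(u,v) in dict(w1=(322,257),w2=(316,243)).items()]
cv2.imwrite("pics/cc.png",np.hstack(a))
E
```

```text
w1 227 [327.81497797 252.1938326 ] [-0.65527769  0.75538808] -130.94070938205672 [ 7.60976278 85.47740731]
w2 222 [320.12162162 240.35585586] [-0.6547819   0.75581787] -130.9031148118491 [ 6.36702898 87.55425429]
```

View pics/cc.png

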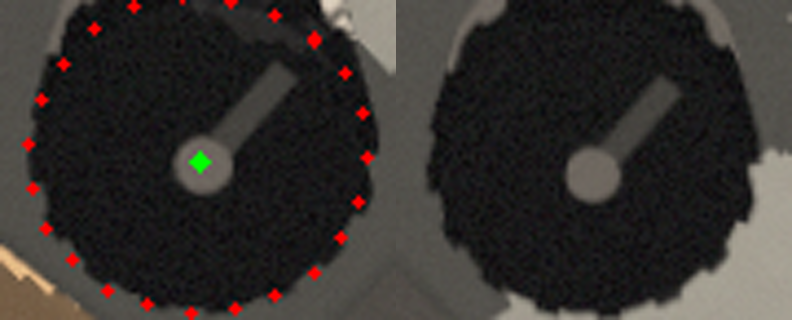

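The pointer direction is the same in both crops (130.9°), so the cap turned the gripper's full ~1.69 rad. Next, the handle.

```bash
python3 shift.py '[[-15,-23,-4,0,0,0.12,50],[-32,-49,-8,0,0,0.25,50],[-50,-78,-8,0,0,0.38,50],[-68,-106,-8,0,0,0.5,50],[-86,-134,-8,0,0,0.62,50],[-104,-162,-6,0,0,0.74,50],[-104,-162,-6,0,0,0.856,50],[-104,-162,-6,0,0,0.856,50]]'
python3 - <<'E'
from h import *
from station import arm
import cv2
to([530.6,4.9,174],.0645)
c=arm.camera("wrist");im=c["pixels"][:,:,::-1].copy()
f=240/np.tan(np.radians(c["fov_y"])/2)
def pf(X):
    p=np.asarray(X)@np.array(c["R"]).T+c["t"];r=np.hypot(p[:,0],p[:,1]);return p[:,:2]/r[:,None]*np.arctan2(r,p[:,2])[:,None]*f+[c["cx"],c["cy"]]
q=np.load("q.npy")
for p in pf(W(q,[(-73,y,200) for y in (-54,-27,0,27,54)])):cv2.circle(im,tuple(int(v) for v in p.round()),1,(0,255,0),-1);print(p)
cv2.imwrite("pics/w3.png",im)
E
```

```text
time_s: 6.55
tcp_pos: [530.4, 4.4, 228.0]
tcp_rot: [-2.152, -2.286, 0.002]
wrist_force: [0.5, 0.2, 0.6]
grip_width: 50.2
finger_force: 0.0
shift [ 0.4  0.4 54. ] rot [-0.002 -0.001 -0.004] w 50.2 F [0.5 0.2 0.6] j6 -0.18
[319.79652479 368.15207713]
[319.54212176 329.63444158]
[319.26194933 285.16700751]
[318.96200746 234.83180005]
[318.6536281  179.56906885]
```

View pics/w3.png

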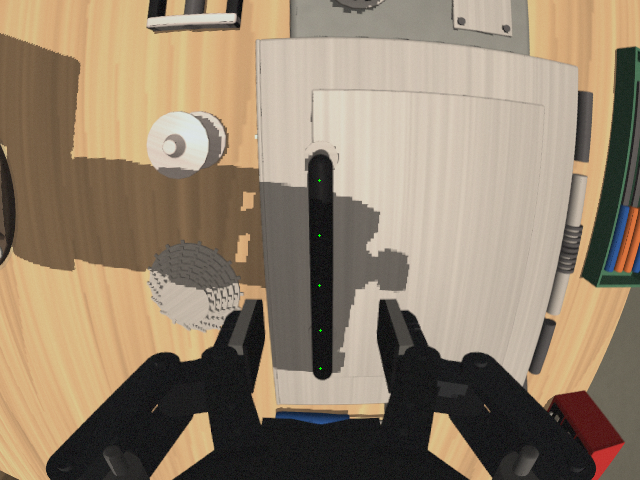

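The bar runs from (319,158) to (322,378), midway between the fingers and on the predicted points. I'll descend and grip.

```bash
python3 shift.py '[[0,0.5,20,0,0,0,50],[0,0.5,38,0,0,0,50],[0,0.5,50,0,0,0,50],[0,0.5,54,0,0,0,50],[0,0.5,54,0,0,0,4],[0,0.5,54,0,0,0,4],[0,0.5,54,0,0,0,4],[0,0.5,54,0,0,0,4]]' 60
python3 shift.py '[[0,0,0,0,0,0,4],[0,0,0,0,0,0,4]]'
python3 - <<'E'
from h import *
q=np.load("q.npy")
from station import arm
s=arm.read_state();T=R.from_rotvec(s["tcp_rot"])
to([530.6,4.9,174],.0645)
for d in range(0,42,4):
    a=np.radians(d);x,z=112-185*np.cos(a)+46*np.sin(a),148+185*np.sin(a)+46*np.cos(a)
    print(d,T.inv().apply(W(q,[(x,0,z)])[0]-W(q,[(-73,0,194)])[0]).round(1))
E
```

```text
time_s: 7.4
tcp_pos: [530.6, 5.3, 175.9]
tcp_rot: [-2.148, -2.291, 0.001]
wrist_force: [-5.1, -1.5, 3.3]
grip_width: 9.9
finger_force: 58.4
time_s: 7.6
tcp_pos: [530.6, 5.3, 175.9]
tcp_rot: [-2.148, -2.291, 0.001]
wrist_force: [-5.5, 0.5, 2.8]
grip_width: 9.5
finger_force: 58.4
shift [-0.4 -0.   1.9] rot [-0.001 -0.    -0.   ] w 9.5 F [-5.5  0.5  2.8] j6 -0.18
0 [0. 0. 0.]
4 [  0.    3.6 -12.8]
8 [  0.    8.2 -25.3]
12 [  0.   13.6 -37.5]
16 [  0.   19.8 -49.2]
20 [  0.   26.8 -60.5]
24 [  0.   34.6 -71.3]
28 [  0.   43.2 -81.5]
32 [  0.   52.4 -91.1]
36 [   0.    62.3 -100. ]
40 [   0.    72.7 -108.2]
```

```bash
python3 shift.py '[[0,0.9,-3.2,0,0,0,4],[0,1.8,-6.4,0,0,0,4],[0,3.6,-12.8,0,0,0,4],[0,5.8,-19,0,0,0,4],[0,8.2,-25.3,0,0,0,4],[0,10.8,-31.5,0,0,0,4],[0,13.6,-37.5,0,0,0,4],[0,13.6,-37.5,0,0,0,4]]' 60
python3 -c "
from h import *
to([530.6,4.9,174],.0645)"
```

```text
time_s: 8.4
tcp_pos: [543.3, 6.1, 213.0]
tcp_rot: [-2.147, -2.289, 0.005]
wrist_force: [-11.1, -1.3, -4.4]
grip_width: 9.8
finger_force: 58.8
shift [ -0.4 -12.6  39.1] rot [-0.004 -0.    -0.   ] w 9.8 F [-11.1  -1.3  -4.4] j6 -0.17
```

```bash
python3 shift.py '[[0,3,-6,0,0,0,4],[0,6.2,-11.7,0,0,0,4],[0,9.6,-17.4,0,0,0,4],[0,13.2,-23,0,0,0,4],[0,17,-28.5,0,0,0,4],[0,21,-33.8,0,0,0,4],[0,25.2,-39,0,0,0,4],[0,29.6,-44,0,0,0,4]]' 60
python3 shift.py '[[0,4.5,-5,0,0,0,4],[0,9.2,-9.6,0,0,0,4],[0,14,-14.2,0,0,0,4],[0,19.1,-18.5,0,0,0,4],[0,24.2,-22.7,0,0,0,4],[0,29.5,-26.7,0,0,0,4],[0,29.5,-26.7,0,0,0,4],[0,29.5,-26.7,0,0,0,4]]' 60
python3 - <<'E'
from h import *
from station import arm
import cv2
to([530.6,4.9,174],.0645)
q=np.load("q.npy");s=arm.read_state();T=R.from_rotvec(s["tcp_rot"])
g0=np.array([530.6,5.3,175.9]);d=s["tcp_pos"]-g0;c,k=np.cos(q[2]),np.sin(q[2]);dx=d[0]*c+d[1]*k
print("angle",np.degrees(np.arctan2(46+d[2],185-dx)-np.arctan2(46,185)),"radius",np.hypot(46+d[2],185-dx))
c=arm.camera("scene");im=c["pixels"][:,:,::-1].copy()
cv2.imwrite("pics/s2.png",cv2.resize(im[170:310,220:400],None,fx=4.2,fy=4.2,interpolation=cv2.INTER_CUBIC))
np.save("s2.npy",im)
E
```

```text
time_s: 9.2
tcp_pos: [571.0, 8.0, 257.0]
tcp_rot: [-2.144, -2.287, 0.01]
wrist_force: [-22.7, -1.1, 5.4]
grip_width: 9.6
finger_force: 58.7
time_s: 10.0
tcp_pos: [600.7, 10.1, 286.1]
tcp_rot: [-2.146, -2.289, 0.006]
wrist_force: [-28.9, -0.3, 20.9]
grip_width: 9.6
finger_force: 59.1
shift [ -0.6 -69.7 112.5] rot [-0.005 -0.     0.   ] w 9.6 F [-28.9  -0.3  20.9] j6 -0.16
angle 39.74822166281357 radius 193.80357941402897
```

View pics/s2.png

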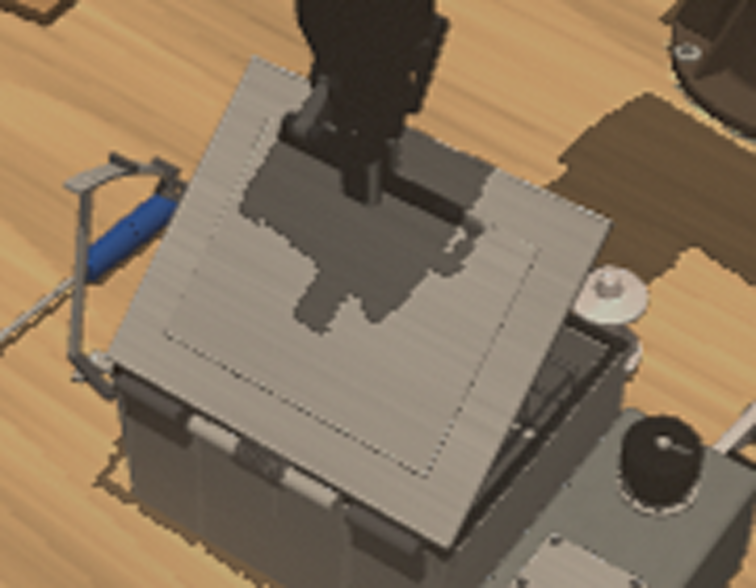

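Lid corners in the crop: front-left (610,220), front-right (253,58), back-right (110,362), back-left (455,548). I'll fit the lid angle to these, using the shut-lid residuals to correct for calibration.

```bash
python3 - <<'E'
from h import *
from station import arm
from scipy.optimize import least_squares
import cv2
cs,ct=arm.camera("scene"),arm.camera("top");q=np.load("q.npy")
def lid(th,f,b,zt=4):
    P=np.array([(f,132,zt),(f,-132,zt),(b,132,zt),(b,-132,zt)],float)-[112,0,0]
    c,s=np.cos(th),np.sin(th);return W(q,np.c_[P[:,0]*c+P[:,2]*s,P[:,1],-P[:,0]*s+P[:,2]*c]+[112,0,148])
ps=(np.array([(565,198),(257,45),(390,407),(68,225)])+.5)/4-.5+[230,200]
p2=(np.array([(610,220),(253,58),(455,548),(110,362)])+.5)/4.2-.5+[220,170]
g=lambda v:np.r_[(proj(cs,lid(0,v[0],v[1]))+v[2:4]-ps).ravel(),(proj(cs,lid(v[4],v[0],v[1]))+v[2:4]-p2).ravel()]
s=least_squares(g,[-108,103,0,0,.7],loss="soft_l1",f_scale=.5);print(s.x,np.degrees(s.x[4]));print(g(s.x).reshape(-1,2).round(1))
for fb in ((-108.5,103.5),(-106,106)):
    h=lambda v:(proj(cs,lid(v[0],*fb))+s.x[2:4]-p2).ravel()
    z=least_squares(h,[.7],loss="soft_l1",f_scale=.5);print(fb,np.degrees(z.x),h(z.x).round(1))
# overlay final candidate in both views
a=cs["pixels"][170:310,220:400,::-1];b=ct["pixels"][160:300,240:420,::-1]
cv2.imwrite("pics/f.png",np.hstack([cv2.resize(i,(396,308),interpolation=cv2.INTER_CUBIC) for i in (a,b)]) if 0 else cv2.resize(b,(792,600),interpolation=cv2.INTER_CUBIC))
for t in (38,39,40,41,42): print(t,((proj(ct,lid(np.radians(t),-106-2.5,103.5))-[240,160]+.5)*[4.4,600/140]-.5)[:2].round(0).tolist())
E
```

```text
[-111.51527834   99.98722611   -0.38998684    2.20819418    0.68950271] 39.50559550360291
[[ 0.8  0.1]
 [ 0.3  0.4]
 [ 0.5 -0.2]
 [-0.3 -0.7]
 [ 0.4  1. ]
 [-0.2 -0.3]
 [-1.5  0.9]
 [-1.1 -1.1]]
(-108.5, 103.5) [39.23251167] [-0.   2.2 -0.5  0.8 -2.1  2.1 -1.7  0.1]
(-106, 106) [38.49173919] [-0.2  3.3 -0.4  1.9 -2.6  3.  -2.1  0.9]
38 [[57.0, 386.0], [653.0, 333.0]]
39 [[56.0, 380.0], [654.0, 327.0]]
40 [[55.0, 374.0], [654.0, 321.0]]
41 [[54.0, 368.0], [655.0, 314.0]]
42 [[53.0, 362.0], [655.0, 308.0]]
```

View pics/f.png

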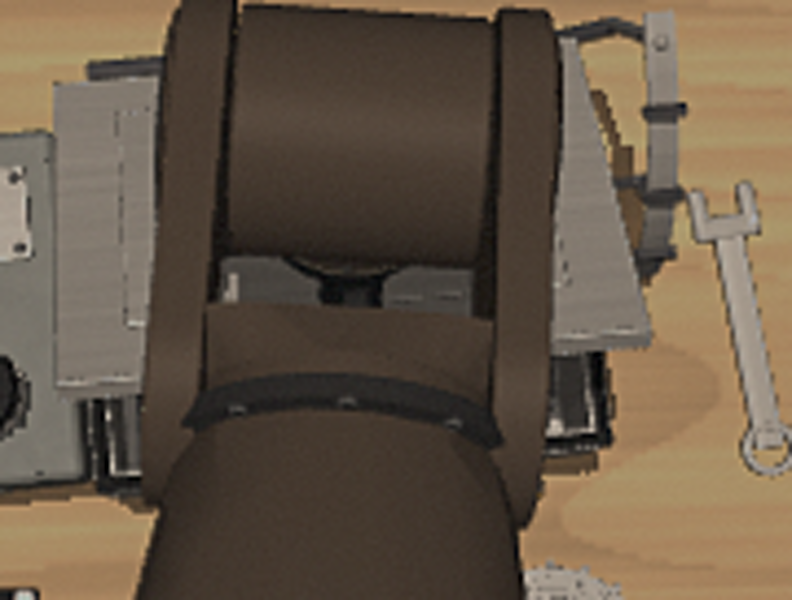

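The top view puts the lid's front corners at (57,383) and (652,333), which is about 38.5°. The marks sit at rows ~110, 190 and 255, with the pointer near (630,182). I'll check the mark predictions and then the pointer.

```bash
python3 - <<'E'
from h import *
from station import arm
import cv2
ct=arm.camera("top");q=np.load("q.npy")
def at(th,r,y,n=0):
    a=np.radians(th);return proj(ct,W(q,[(112-r*np.cos(a)+n*np.sin(a),y,148+r*np.sin(a)+n*np.cos(a))]))[0]
for m in (20,40,60):print("mark",m,[(at(m,r,-153)).round(1).tolist() for r in (123,130,137)])
for r in (100,110,120):print("ptr",r,[at(t,r,-142).round(1).tolist() for t in (0,38,40,42)])
g=cv2.cvtColor(ct["pixels"],cv2.COLOR_RGB2GRAY);s=cv2.cvtColor(cv2.imread("pics/top0.png"),cv2.COLOR_BGR2GRAY)
np.set_printoptions(linewidth=200)
print("open rows180-222 cols378-398");print(np.c_[np.arange(182,222),g[182:222,378:398]])
print("shut rows 214-230");print(np.c_[np.arange(214,232),s[214:232,372:396]])
for u in (254,260,266,376,382):print("col",u,g[228:256,u].tolist())
for u in (266,280,360,374):print("shutcol",u,s[258:282,u].tolist())
E
```

```text
mark 20 [[388.1, 214.5], [388.6, 217.4], [389.1, 220.3]]
mark 40 [[389.8, 202.0], [390.4, 204.2], [391.0, 206.4]]
mark 60 [[390.2, 183.9], [390.9, 185.1], [391.5, 186.2]]
ptr 100 [[379.5, 210.5], [382.5, 196.5], [382.6, 195.2], [382.6, 193.9]]
ptr 110 [[380.0, 215.0], [383.3, 199.7], [383.4, 198.3], [383.5, 196.9]]
ptr 120 [[380.4, 219.5], [384.1, 203.0], [384.2, 201.5], [384.3, 199.9]]
open rows180-222 cols378-398
[[182 147 147 145 145 143 146 145 145 150 111 132 131 132 132 131 133 145 147 144 143]
 [183 150 151 147 147 147 147 147 149 152 111 132 129 126 128 126 128 140 142 148 146]
 [184 144 151 148 147 146 146 148 150 120  79 104  81  78  79  80  58  33  25 143 148]
 [185  62 146 147 146 146 145 149 119  48  38  43  48  49  49  53  54  56  48 121 144]
 [186  63 148 148 144 143 144 148 125  50  56  60  60  60  61  62  57  65  57 123 143]
 [187  68 141 150 147 144 147 146 156  74  50  60  60  59  61  63  57 111 110 146 147]
 [188  73  62 149 148 147 147 148 153 140  72  79  79  79  78  77  73 147 152 148 147]
 [189  75  67 154 153 149 148 148 150 157 119 133 135 132 129 132 127 14
[... 5199 characters left out ...]
9, 6, 4, 16, 9, 10, 13, 23, 24, 23, 22, 24]
col 382 [126, 121, 119, 118, 122, 120, 121, 117, 102, 157, 99, 97, 98, 119, 134, 135, 134, 132, 136, 137, 133, 133, 136, 135, 134, 133, 132, 130]
shutcol 266 [135, 134, 136, 137, 137, 138, 135, 137, 139, 138, 135, 132, 138, 138, 139, 137, 135, 134, 112, 102, 124, 121, 123, 122]
shutcol 280 [142, 143, 142, 108, 140, 137, 139, 139, 137, 136, 137, 139, 139, 138, 136, 137, 143, 139, 27, 62, 63, 63, 60, 75]
shutcol 360 [133, 130, 131, 134, 134, 133, 135, 134, 141, 110, 44, 51, 54, 39, 44, 65, 67, 84, 81, 76, 122, 118, 113, 112]
shutcol 374 [129, 130, 134, 134, 132, 134, 133, 113, 126, 44, 58, 63, 57, 72, 127, 128, 123, 124, 124, 124, 123, 122, 122, 121]
```

The marks land about 1.4 px from prediction. The estimates are lid edge 38.7°, scene fit 39.2–39.5° and kinematics 39.7°, so I take about 39°. I'll raise it 1° and relieve some of the radial push.

```bash
python3 shift.py '[[0,1,-1.5,0,0,0,4],[0,2,-3,0,0,0,4],[0,2,-3,0,0,0,4],[0,2,-3,0,0,0,4],[0,2,-3,0,0,0,4],[0,2,-3,0,0,0,4]]' 60
python3 - <<'E'
from h import *
from station import arm
import cv2
q=np.load("q.npy");s=arm.read_state()
d=s["tcp_pos"]-np.array([530.6,5.3,175.9]);dx=d[0]*np.cos(q[2])+d[1]*np.sin(q[2])
print("angle",np.degrees(np.arctan2(46+d[2],185-dx)-np.arctan2(46,185)),"radius",np.hypot(46+d[2],185-dx),s["wrist_force"],s["joint_vel"].round(3))
ct=arm.camera("top");g=cv2.cvtColor(ct["pixels"],cv2.COLOR_RGB2GRAY)
for u in (254,260,382):print(u,g[240:256,u].tolist() if u<300 else g[230:242,u].tolist())
print(g[196:208,380:387])
E
```

```text
time_s: 10.8
tcp_pos: [603.2, 10.2, 288.1]
tcp_rot: [-2.146, -2.289, 0.005]
wrist_force: [-23.1, -0.1, 12.4]
grip_width: 9.7
finger_force: 59.1
angle 40.68035098775961 radius 193.94069375479063 [-23.07794289  -0.08627294  12.40308272] [ 0.001  0.     0.002  0.001 -0.001 -0.001]
254 [121, 117, 116, 120, 119, 116, 113, 103, 150, 100, 105, 107, 114, 119, 120, 118]
260 [119, 116, 119, 119, 118, 117, 119, 142, 92, 106, 110, 108, 36, 77, 109, 80]
382 [119, 121, 120, 121, 123, 125, 124, 102, 100, 103, 129, 133]
[[ 72  73  72  62 146 147 148]
 [ 72  74  72  63 147 147 150]
 [ 72  75  75  64 150 151 153]
 [ 74  75  76  70 146 149 147]
 [ 68  71  65  61  54  61  41]
 [ 51  56  56  57  53  69  50]
 [ 55  51  54  54  55  58  51]
 [ 71  57  67  67  57  56  52]
 [ 78  76  80  79  59  58  56]
 [ 77  71  75  76  77  87  59]
 [ 97  76  74  77  77  53  42]
 [132  77  72  77  74  78  64]]
```

The three estimates are now about 39.5°, 40.2° and 40.7°, centred on the drip mark, and the lid is held steady. Handing in.

```bash
python3 -c "
from station import arm
print(arm.sign_off())"
```

```text
the job is handed in; nothing more can be done
None
```

I handed the job in at about 11 s: the vent cap is loosened by about 1.69 rad, and the fingers are holding the lid at the drip mark (40° to within about 1°, judged from the images and arm position).

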